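Hold up the roller caddy from the parts drawer

TASK

Pull the parts drawer of the low grey cabinet all the way out to its stop, then take the blue caddy (not the yellow one) by its carrying bar and lift it out so that its underside is at least 10 cm above the cabinet's top, keeping it level so that the three white rollers stay in it. Hold it there, still and level, for two seconds and finish while still holding it for the fitter, with the drawer left fully out, the yellow caddy left standing in the drawer with its two black couplers in it.

Things in the scene. Friction and masses are not known exactly. Their poses are not given: they have to be found in the camera images.
- cabinet_front (a point): low grey steel cabinet with one wide drawer, 320 mm deep (x), 380 wide (y), 100 high, standing on the bench, with a green tin box (35 high) and a steel tin (50 high) fixed on the rear of its top; the bench is clear within 30 mm of it and of the drawer's path; this point is the middle of the front edge of its top; its -x axis points out of its front towards the robot's side, which is where the drawer comes out
- drawer (a joint): how far the drawer is out of the cabinet in m: 0 shut, 0.18 at its stop; it slides along the cabinet's -x axis, needs about 2 to 4 N and stays where it is left
- drawer_handle (a point): middle of the drawer's steel bar handle: round bar 12 mm thick, 120 long along the cabinet's y, 76 mm above the bench, 40 mm in front of the drawer's blue front panel (34 mm free gap, posts 52 mm either side). It moves with the drawer; axes as cabinet_front. Above the bench: panel's top edge 86 mm, drawer's tray walls 59 mm; a divider parts the tray into a left and a right half
- blue_caddy_grip (a point): middle of the blue caddy's carrying bar. Open tray 120 mm long (x), 80 wide (y), walls 28 high; bar along x above its middle, roughly parallel to the drawer front, 12 wide, 16 high, 104 free length between end posts; z up. This point is 52 mm above the underside, which is 20 mm above the bench in the drawer. 0.2 to 0.4 kg filled. Rides in either half of the drawer, may slide a little; under the cabinet's top while shut, free from above fully out
- yellow_caddy_grip (a point): the same point of the yellow plastic caddy, of the same shape, holding two couplers, in the other half of the drawer; it stays in the drawer
- roller0_mid (a point): middle of a white plastic turntable roller, 22 mm wide and 17 high with its stub, lying loose in the blue caddy's tray; it must stay in it
- roller1_mid (a point): middle of a white plastic turntable roller, 22 mm wide and 17 high with its stub, lying loose in the blue caddy's tray; it must stay in it
- roller2_mid (a point): middle of a white plastic turntable roller, 22 mm wide and 17 high with its stub, lying loose in the blue caddy's tray; it must stay in it
- coupler0_mid (a point): middle of a black plastic drive coupler, 24 mm wide, 20 high, lying loose in the yellow caddy's tray; it stays there
- coupler1_mid (a point): middle of a black plastic drive coupler, 24 mm wide, 20 high, lying loose in the yellow caddy's tray; it stays there

How it is judged:
By the outcome, as a careful person would: the job done as asked, in the order asked, and still so for the second after the job is handed in, while the arm keeps its last pose, push and grip.
It also fails if it takes over 58 s, if anything falls off the work surface, if the arm or the gripper's body presses on something with over 40 N, if the wrist force passes 120 N, or if a joint passes its speed limit or range.

ROBOT

A 6-joint arm with a two-finger parallel gripper is mounted at the origin on the work surface. World frame = base frame: x ahead of the robot, y to its left, z up, the work surface at z = 0. Lengths are in m, angles in rad, forces in N, time in s.
With the tool pointing down it reaches from about 0.3 to 0.775 m from the base axis. Payload 14.6 kg.
Tool frame: the origin (TCP) lies at the centre of the arm's flange, where the gripper is bolted on; the fingertips stand 199 mm ahead of it and the grasp point (between the pads) lies ctrl.tcp_to_grasp ahead of it (ctrl.tcp_to_grasp is the distance from the TCP to the grasp point, in m); z points along the fingers, y is the line along which they close (so a half turn about z gives the same grasp; the last joint's range is limited). The gripper opens to 94 mm and grips with 3 to 60 N. Pads are 16 mm wide; open, the fingers measure 119 mm over their backs; the gripper's body (75 mm by 177 mm) begins 78 mm behind the grasp point.
Start: joints at [1.116, 0.3, 1.521, -0, 1.321, -0.067], TCP at [0.208, 0.509, 0.405] pointing down, gripper open.
Joint ranges: [-3.03, 3.03], [-0.79, 2.21], [0.23, 2.52], [-1.04, 4.18], [0, 3.07], [-2.55, 2.55]. Speed limits (rad/s): [2.22, 2.22, 2.57, 3.14, 3.14, 3.14].

INTERFACE

Orientations are given as [roll, pitch, yaw] about the fixed x, y, z axes, in that order (R = Rz(yaw) Ry(pitch) Rx(roll)).
In Python, from station import ctrl gives the robot as it stands. The module is installed in compiled form; this text tells all that it offers.
- The arm moves only by the shell command python3 -m jog 'ROWS' [OPENING] [FORCE]. ROWS is JSON, a list of rows, each a list of 6 numbers: the shift along the tool's x, y, z in cm, then the turn, a rotation vector about the tool's x, y, z in rad. In form: [[tx, ty, tz, ax, ay, az], ...]. A call has 1 to 8 rows; each row is the pose to reach, as a shift and turn from the pose commanded when the call began, along the tool's axes at that moment; what a row does not reach only later rows make up. A row lasts 1/10 s, in which the tool goes at most 50 mm and 8.59 degrees, less where a joint would pass 70% of its speed; a pose out of reach is approached as far as the arm can. A call with a gripper value outside its range is refused whole. OPENING is the opening in per cent of the stroke, from 0 (shut) to 100 (fully open), set as the call begins (- or left out, the last holds). The fingers move at their own pace and stop on an object; FORCE is the grip in N (left out, the last holds). Time passes only in rows, so rows that repeat a pose let the fingers close. It gives the time, the measured TCP pose, the force, the opening and the grip force at its end, in the units of the state.
- ctrl.get_obs(): the state, without advancing time (a new reading comes with each control period).
- ctrl.camera(name): name is "scene" or "side" or "wrist"; returns a dict with "img" (384x512x3 uint8, blue, green, red), "intrinsics" (3x3 intrinsics, pixels), "R" (3x3) and "t" (3): a world point X has camera coordinates R X + t. Camera axes: x right, y down, z forward; pixel columns grow to the right and rows downward; lengths in m; the calibration is good to about 2 mm. A picture is of the moment at which its call begins. There is no depth.
- ctrl.hand_in(): hands the job in; it is judged then, once.
The state is a dict: "time_s": time; "qpos": joint angles; "joint_vel": joint speeds; "tau": joint torques, N m; "ee_pos": TCP position; "eef_rot": TCP orientation; "force": force on the tool from outside, world axes, zero at the start; "moment": the same for the moment, N m; "grip_width": finger opening in m; "grip_force": force on a finger pad.
Only numpy, scipy, OpenCV 4.12 (cv2) and the standard library are available. Lean on these libraries where they do the work, as an engineer would, in place of code of your own. Each camera call takes 0.05 s, during which the arm holds its last target. There are 200 camera calls.

## Working session

There is one attempt and no reset: what is moved stays moved. The work goes in short steps, Python scripts to look and compute and a shell command to move; the robot and the scene stay as the last step left them, time stands still between calls to the robot, and variables do not carry over. Pictures are saved under pics/ and viewed, at most 10 in all, crops included, and the job is handed in when it is done.

```bash
mkdir -p pics; cat > h.py <<'E'
import numpy as np, cv2, json
from station import ctrl
def snap(n,f):
    c=ctrl.camera(n); cv2.imwrite('pics/'+f+'.png',c['img']); np.savez('pics/'+f+'.npz',K=c['intrinsics'],R=c['R'],t=c['t']); return c
def ray(f,u,v):
    c=np.load('pics/'+f+'.npz'); o=-c['R'].T@c['t']; d=c['R'].T@np.linalg.solve(c['K'],[u,v,1]); return o,d
def atz(f,u,v,z):
    o,d=ray(f,u,v); return o+d*(z-o[2])/d[2]
def proj(f,X):
    c=np.load('pics/'+f+'.npz'); p=c['K']@(c['R']@np.array(X)+c['t']); return p[:2]/p[2]
E
python3 - <<'E'
from h import *
a=snap('scene','s0')['img'];b=snap('side','d0')['img']; w=snap('wrist','w0')
cv2.imwrite('pics/ab.png',cv2.resize(np.vstack([a,b]),(450,600)) if 0 else cv2.resize(np.hstack([a,b]),(800,300)))
for f in ('s0','d0','w0'): print(f,ray(f,256,192))
o=ctrl.get_obs();print(o['ee_pos'],o['eef_rot'],o['time_s'],ctrl.tcp_to_grasp,o['grip_width'])
E
```

```text
s0 (array([1.14996158, 0.01509208, 0.73537643]), array([-0.56223629, -0.00554782, -0.82705293]))
d0 (array([0.25095645, 0.51187592, 0.45252679]), array([ 0.58845297, -0.63000675, -0.50686443]))
w0 (array([0.13739966, 0.53866819, 0.38471774]), array([ 0.24809696, -0.09951826, -0.96364034]))
[0.20798649 0.50913384 0.40422685] [-3.14071850e+00 -5.42185922e-05  2.75379115e+00] 0.15 0.1804 0.09414775181651296
```

View pics/s0.png

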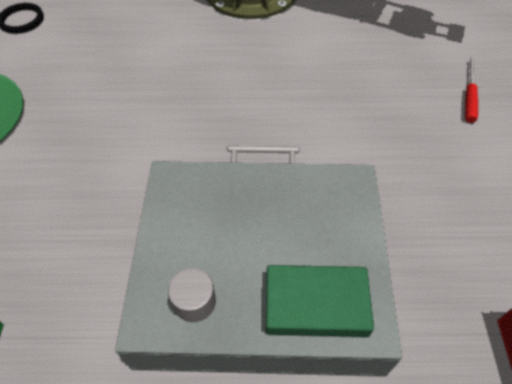

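View pics/d0.png

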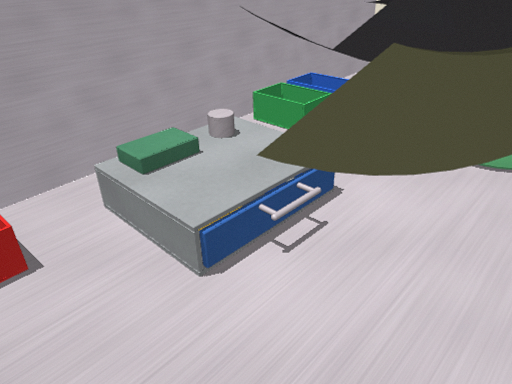

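The scene picture shows the shut cabinet with its front-top corners at (152,161) and (375,166), and the handle ends at (229,149) and (298,151). The side view shows the handle at about (297,203).

```bash
python3 - <<'E'
from h import *
A=atz('s0',152,161,.1);B=atz('s0',375,166,.1);C=atz('s0',120,352,.1);D=atz('s0',400,357,.1)
print(A,B,C,D,(A+B)/2, np.linalg.norm(A-B))
h1=atz('s0',229,149,.08);h2=atz('s0',298,151,.08);print(h1,h2,(h1+h2)/2,np.arctan2(*(h2-h1)[:2]))
print(np.arctan2(*(B-A)[:2]),np.arctan2(*(D-C)[:2]))
g1=atz('d0',275,216,.076);g2=atz('d0',319,191,.076);print(g1,g2)
E
```

```text
[ 0.65194243 -0.16680692  0.1       ] [0.66709782 0.21227928 0.1       ] [ 0.97187424 -0.17015479  0.1       ] [0.98135611 0.19825392 0.1       ] [0.65952012 0.02273618 0.1       ] 0.37938903130771096
[ 0.61056164 -0.03736583  0.08      ] [0.61665843 0.08615652 0.08      ] [0.61361004 0.02439535 0.08      ] 0.04931776044960839
0.03995745613055207 0.02573166866238224
[0.610499   0.08186253 0.076     ] [ 0.60182463 -0.03389611  0.076     ]
```

```bash
cat >> h.py <<'E'
from scipy.spatial.transform import Rotation as Ro
def row(g,yaw):
    o=ctrl.get_obs(); R=Ro.from_euler('xyz',o['eef_rot']); T=Ro.from_euler('xyz',[np.pi,0,yaw])
    tcp=np.array(g)-T.apply([0,0,ctrl.tcp_to_grasp])
    print('row',np.round(R.inv().apply(tcp-o['ee_pos'])*100,2),np.round((R.inv()*T).as_rotvec(),4),'grasp now',np.round(o['ee_pos']+R.apply([0,0,ctrl.tcp_to_grasp]),4),'yaw',o['eef_rot'][2])
E
python3 -c "
from h import *
row([.612,.024,.18],1.533)"
```

```text
row [-55.75 -29.63   4.41] [-8.0000e-04  5.0000e-04  1.2208e+00] grasp now [0.2079 0.509  0.2238] yaw 2.753791152840108
```

```bash
python3 -m jog '[[-4,-2.1,0.3,0,0,0.08],[-8,-4.2,0.6,0,0,0.17],[-12.5,-6.6,0.9,0,0,0.27],[-17,-9,1.3,0,0,0.37],[-21,-11.1,1.6,0,0,0.46],[-25,-13.3,2,0,0,0.55],[-29,-15.4,2.3,0,0,0.64],[-33,-17.5,2.6,0,0,0.72]]' 36 20; python3 -c "
from h import *
row([.612,.024,.18],1.533)"
```

```text
time_s: 0.95
ee_pos: [0.4482, 0.2207, 0.3785]
eef_rot: [-3.142, 0.0, 2.03]
force: [0.4, -0.4, -0.5]
grip_width: 0.0351
grip_force: 0.0
row [-24.89   5.97   1.81] [-1.000e-04  0.000e+00  4.971e-01] grasp now [0.4482 0.2207 0.1981] yaw 2.0301013375371944
```

```bash
python3 -m jog '[[-4,1,0.3,0,0,0.08],[-8,1.9,0.6,0,0,0.16],[-12,2.9,0.9,0,0,0.24],[-16,3.8,1.2,0,0,0.32],[-20,4.8,1.5,0,0,0.4],[-23,5.5,1.7,0,0,0.46],[-24.9,6,1.8,0,0,0.497],[-24.9,6,1.8,0,0,0.497]]'; python3 -c "
from h import *
snap('wrist','w1');snap('side','d1')
cv2.imwrite('pics/wd1.png',cv2.resize(np.hstack([cv2.imread('pics/w1.png'),cv2.imread('pics/d1.png')]),(800,300)))
row([.612,.024,.076],1.533)
print(proj('w1',[.612,.024,.076]),proj('d1',[.612,.024,.076]))"
```

```text
time_s: 1.75
ee_pos: [0.6131, 0.0245, 0.3597]
eef_rot: [-3.141, 0.0, 1.534]
force: [-0.0, 0.4, -0.3]
grip_width: 0.0333
grip_force: 0.0
row [-2.500e-01  1.000e-02  1.038e+01] [-0.0009 -0.0001  0.0042] grasp now [0.6119 0.0265 0.1798] yaw 1.5371514038881375
[254.62786661 196.07265215] [295.4169     201.76141337]
```

View pics/w1.png

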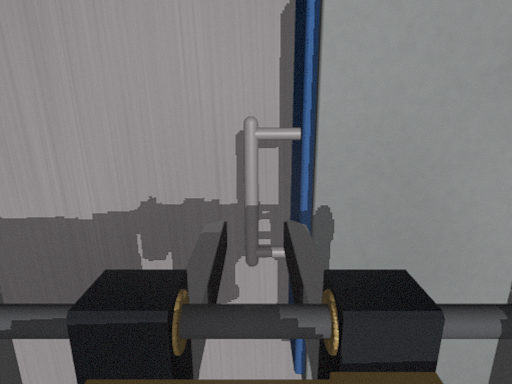

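The wrist view shows the handle bar running vertically from (251,120) to (252,262), with its midpoint at about (251.5,191). The fingers straddle it.

```bash
python3 -c "
from h import *
a=atz('w1',251,121,.078);b=atz('w1',252,262,.078);m=(a+b)/2;print(a,b,m,np.arctan2(*(b-a)[:2]))
row([m[0],m[1],.075],1.533)"
```

```text
[0.61146662 0.086939   0.078     ] [ 0.60736977 -0.03690535  0.078     ] [0.6094182  0.02501683 0.078     ] -3.108524109752134
row [-0.15 -0.25 10.48] [-0.0009 -0.0001  0.0042] grasp now [0.6119 0.0265 0.1798] yaw 1.5371514038881375
```

```bash
python3 -m jog '[[-0.1,-0.2,3,0,0,0],[-0.1,-0.2,6,0,0,0],[-0.1,-0.2,9,0,0,0],[-0.1,-0.2,10.4,0,0,0],[-0.1,-0.2,10.4,0,0,0]]'; python3 -m jog '[[0,0,0,0,0,0],[0,0,0,0,0,0],[0,0,0,0,0,0],[0,0,0,0,0,0],[0,0,0,0,0,0]]' 0 25;python3 -c "
from h import *
row([.61,.025,.076],1.533)"
```

```text
time_s: 2.35
ee_pos: [0.6096, 0.0261, 0.2553]
eef_rot: [-3.139, -0.0, 1.538]
force: [-0.3, 0.1, 0.3]
grip_width: 0.0339
grip_force: 0.0
time_s: 2.85
ee_pos: [0.6103, 0.0255, 0.2578]
eef_rot: [3.14, -0.0, 1.537]
force: [-1.5, 1.2, 6.7]
grip_width: 0.0112
grip_force: 25.0
row [-0.05 -0.03  0.14] [ 0.0017 -0.0001  0.0038] grasp now [0.6106 0.0255 0.0774] yaw 1.5368082400276388
```

```bash
python3 -m jog '[[0,-0.5,0,0,0,0],[0,-1.3,0,0,0,0],[0,-2.3,0,0,0,0],[0,-3.3,0,0,0,0],[0,-4.3,0,0,0,0],[0,-5.3,0,0,0,0],[0,-6.3,0,0,0,0],[0,-7.3,0,0,0,0]]'; python3 -m jog '[[0,-1,0,0,0,0],[0,-2,0,0,0,0],[0,-3,0,0,0,0],[0,-4,0,0,0,0],[0,-5,0,0,0,0],[0,-6,0,0,0,0],[0,-7,0,0,0,0],[0,-8,0,0,0,0]]'; python3 -m jog '[[0,-0.8,0,0,0,0],[0,-1.4,0,0,0,0],[0,-1.9,0,0,0,0],[0,-2.3,0,0,0,0],[0,-2.6,0,0,0,0],[0,-2.8,0,0,0,0]]';python3 -c "
from h import *
row([.43,.032,.076],1.533)"
```

```text
time_s: 3.65
ee_pos: [0.5371, 0.0279, 0.2578]
eef_rot: [3.139, 0.0, 1.537]
force: [2.8, 0.4, 6.1]
grip_width: 0.0113
grip_force: 25.0
time_s: 4.45
ee_pos: [0.4572, 0.0305, 0.2578]
eef_rot: [3.138, 0.0, 1.537]
force: [1.5, -2.0, 8.6]
grip_width: 0.0113
grip_force: 25.0
time_s: 5.05
ee_pos: [0.4323, 0.0312, 0.2581]
eef_rot: [3.124, -0.0, 1.536]
force: [51.2, -2.0, -36.4]
grip_width: 0.0157
grip_force: 25.0
row [ 0.07 -0.24  0.17] [ 0.0175 -0.      0.0033] grasp now [0.4355 0.0311 0.0777] yaw 1.5363152225510146
```

```bash
python3 -m jog '[[0,0.2,0,0,0,0],[0,0.4,0,0,0,0],[0,0.4,0,0,0,0]]';python3 -c "
from h import *
snap('scene','s2')
row([.43,.032,.076],1.533)
i=cv2.imread('pics/s2.png')[60:260,120:400]; cv2.imwrite('pics/s2c.png',cv2.resize(i,(784,560),interpolation=cv2.INTER_CUBIC))"
```

```text
time_s: 5.35
ee_pos: [0.4357, 0.0311, 0.258]
eef_rot: [3.129, 0.0, 1.536]
force: [32.4, -2.3, -18.1]
grip_width: 0.0114
grip_force: 25.0
row [ 0.07 -0.57  0.15] [0.0125 0.0001 0.0034] grasp now [0.4379 0.031  0.0776] yaw 1.5364479528190373
```

View pics/s2c.png

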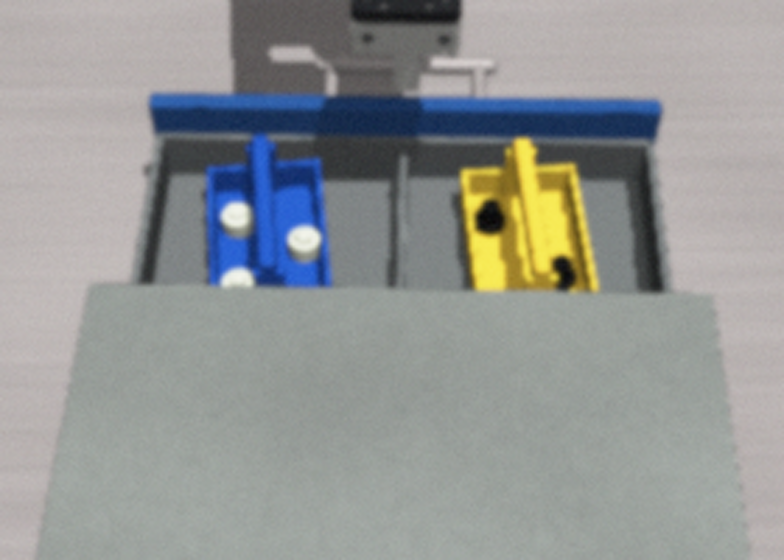

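The crop shows the drawer well out, with the blue caddy on the image left (-y) and its bar at crop (260,140)-(268,275), roughly along world x. The yellow caddy is on the right. The handle's right end is at crop (494,64), and the panel's front edge runs from (152,96) to (660,103).

```bash
python3 -c "
from h import *
f=lambda u,v,z:np.round(atz('s2',120+u/2.8,60+v/2.8,z),4)
print('handle end',f(494,64,.08),'shut was [.6167,.0862] ')
a=f(152,96,.086);b=f(660,103,.086);print('panel',a,b,(a+b)/2)
print('bar',f(260,140,.08),f(268,275,.08),'yel',f(522,143,.08),f(540,275,.08))
print('blue walls',f(208,166,.048),f(320,160,.048))
print('cab front',f(90,284,.1),f(713,294,.1))
"
```

```text
handle end [0.4414 0.0927 0.08  ] shut was [.6167,.0862] 
panel [ 0.4766 -0.1474  0.086 ] [0.4882 0.2044 0.086 ] [0.4824 0.0285 0.086 ]
bar [ 0.5139 -0.071   0.08  ] [ 0.6313 -0.0603  0.08  ] yel [0.519  0.1076 0.08  ] [0.6334 0.1115 0.08  ]
blue walls [ 0.5076 -0.1107  0.048 ] [ 0.5029 -0.0318  0.048 ]
cab front [ 0.6529 -0.1664  0.1   ] [0.665 0.212 0.1  ]
```

```bash
python3 -m jog '[[0,0.4,0,0,0,0],[0,0.6,0,0,0,0],[0,0.6,0,0,0,0],[0,0.6,0,0,0,0]]';python3 -m jog '[[0,0,0,0,0,0],[0,0,0,0,0,0],[0,0,0,0,0,0]]' 36;python3 -c "
from h import *
row([.43,.032,.076],1.533);print(ctrl.get_obs()['qpos'])"
```

```text
time_s: 5.8
ee_pos: [0.4397, 0.031, 0.2579]
eef_rot: [3.138, 0.0, 1.537]
force: [1.0, -3.0, 9.7]
grip_width: 0.011
grip_force: 25.0
time_s: 6.1
ee_pos: [0.4391, 0.0313, 0.2566]
eef_rot: [-3.141, -0.0, 1.537]
force: [-0.2, 0.2, -0.5]
grip_width: 0.0312
grip_force: 0.0
row [ 0.04 -0.91  0.02] [-0.0003 -0.      0.0038] grasp now [0.439  0.0313 0.0762] yaw 1.536789909512509
[-1.21771257e-02  2.55949742e-01  1.96543603e+00  1.85652416e-05
  9.20512682e-01  2.18180484e-02]
```

```bash
python3 -m jog '[[0,0,2.5,0,0,0],[0,0,-1,0,0,0],[0,0,-5,0,0,0],[0,0,-9,0,0,0],[0,0,-10.4,0,0,0],[0,0,-10.4,0,0,0]]' >/dev/null 2>&1; python3 -c "
from h import *
c=snap('wrist','w3');row([.43,.032,.18],1.533)"
```

```text
row [ 0.04 -0.91  0.03] [ 0.001  -0.      0.0038] grasp now [0.4393 0.0313 0.1803] yaw 1.5367894983822814
```

View pics/w3.png

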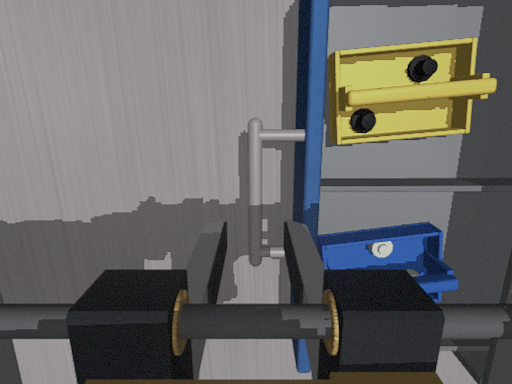

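The wrist view shows the handle at column 255.5, rows 120-262. The yellow caddy is fully visible, and the blue caddy is at lower right around (385,265), partly behind the finger.

```bash
python3 -c "
from h import *
a=atz('w3',255,121,.078);b=atz('w3',256,262,.078);print(a,b,(a+b)/2, 'travel',.6094-((a+b)/2)[0])"
```

```text
[0.44198182 0.09349784 0.078     ] [ 0.43866619 -0.03162797  0.078     ] [0.440324   0.03093494 0.078     ] travel 0.16907599694277853
```

```bash
python3 -m jog '[[0,0.1,4,0,0,0],[0,0.1,8,0,0,0],[0,0.1,10.3,0,0,0],[0,0.1,10.3,0,0,0]]' >/dev/null; python3 -m jog '[[0,0,0,0,0,0],[0,0,0,0,0,0],[0,0,0,0,0,0],[0,0,0,0,0,0]]' 0 40; for i in 1 2 ; do python3 -m jog '[[0,-0.1,0,0,0,0],[0,-0.2,0,0,0,0],[0,-0.2,0,0,0,0]]' | egrep 'ee_pos|force|rot|wid'; done; python3 -c "
from h import *
row([.43,.032,.076],1.533)
print(atz('w1',318,192,.1),atz('w1',303,192,.086),atz('w3',326,100,.086),atz('w3',303,100,.086))"
```

```text
time_s: 7.55
ee_pos: [0.4404, 0.0312, 0.2586]
eef_rot: [3.14, -0.0, 1.537]
force: [-0.3, 0.3, 5.8]
grip_width: 0.011
grip_force: 40.0
ee_pos: [0.4385, 0.0313, 0.2586]
eef_rot: [3.139, -0.0, 1.537]
force: [0.5, -0.4, 6.9]
grip_width: 0.0108
grip_force: 40.0
ee_pos: [0.4371, 0.0313, 0.2586]
eef_rot: [3.136, -0.0, 1.537]
force: [10.1, -0.4, -2.1]
grip_width: 0.011
grip_force: 40.0
row [ 0.05 -0.71  0.22] [ 0.0054 -0.0001  0.0037] grasp now [0.4381 0.0313 0.0782] yaw 1.5367097904075449
[0.66141216 0.03250304 0.1       ] [0.65181943 0.02894601 0.086     ] [0.49700513 0.10787428 0.086     ] [0.47934365 0.10847115 0.086     ]
```

```bash
python3 -m jog '[[0,-0.2,0,0,0,0],[0,-0.4,0,0,0,0],[0,-0.4,0,0,0,0],[0,-0.4,0,0,0,0]]'; python3 -c "
from h import *
row([.43,.032,.076],1.533)
snap('side','d4')
r=lambda f,x,y,w,h:cv2.resize(cv2.imread('pics/'+f+'.png')[y:y+h,x:x+w],(400,300),interpolation=cv2.INTER_CUBIC)
cv2.imwrite('pics/m4.png',np.vstack([np.hstack([r('w1',270,90,80,60),r('w3',270,90,80,60)]),np.hstack([r('d0',180,200,80,60),r('d4',0,0,512,384)])]))"
```

```text
time_s: 8.55
ee_pos: [0.4351, 0.0313, 0.2588]
eef_rot: [3.126, -0.0, 1.536]
force: [43.9, 0.1, -30.9]
grip_width: 0.011
grip_force: 40.0
row [ 0.05 -0.52  0.23] [ 0.0151 -0.0004  0.0034] grasp now [0.4379 0.0313 0.0784] yaw 1.5364023561597406
```

View pics/m4.png

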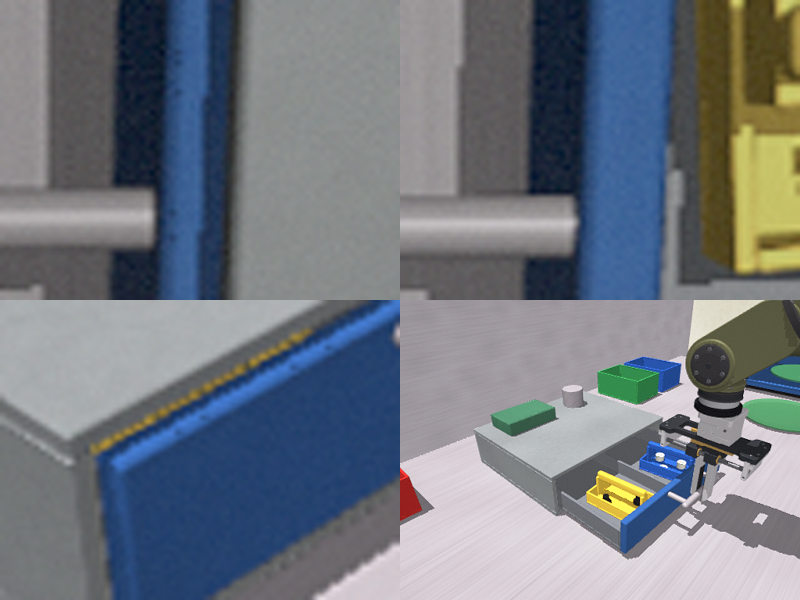

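```bash
python3 -m jog '[[0,0.4,0,0,0,0],[0,1,0,0,0,0],[0,2,0,0,0,0],[0,3,0,0,0,0],[0,4.2,0,0,0,0],[0,5.4,0,0,0,0],[0,6.6,0,0,0,0],[0,7.8,0,0,0,0]]' | egrep 'ee|force'; python3 -m jog '[[0,1.2,0,0,0,0],[0,2.4,0,0,0,0],[0,3.6,0,0,0,0],[0,4.8,0,0,0,0],[0,6,0,0,0,0],[0,7.2,0,0,0,0],[0,8.2,0,0,0,0],[0,9,0,0,0,0]]'| egrep 'ee|force'; for i in 1 2; do python3 -m jog '[[0,0.2,0,0,0,0],[0,0.4,0,0,0,0],[0,0.5,0,0,0,0]]'| egrep 'ee|force'; done
```

```text
ee_pos: [0.5108, 0.0289, 0.2586]
eef_rot: [3.14, -0.0, 1.537]
force: [-2.0, 1.7, 9.5]
grip_force: 40.0
ee_pos: [0.6007, 0.026, 0.2586]
eef_rot: [3.14, -0.0, 1.537]
force: [-1.1, 2.1, 9.4]
grip_force: 40.0
ee_pos: [0.6054, 0.0259, 0.2586]
eef_rot: [3.14, -0.0, 1.537]
force: [-1.5, 2.7, 7.6]
grip_force: 40.0
ee_pos: [0.6103, 0.0257, 0.2586]
eef_rot: [3.14, -0.0, 1.537]
force: [-1.4, 2.7, 7.7]
grip_force: 40.0
```

```bash
for i in 1 2; do python3 -m jog '[[0,0.2,0,0,0,0],[0,0.4,0,0,0,0],[0,0.4,0,0,0,0]]'| egrep 'ee|force:'; done
```

```text
ee_pos: [0.6144, 0.0256, 0.2586]
eef_rot: [3.14, -0.001, 1.537]
force: [1.1, 2.2, 6.2]
grip_force: 40.0
ee_pos: [0.6181, 0.0254, 0.2586]
eef_rot: [-3.141, -0.0, 1.537]
force: [-4.6, 1.3, 8.9]
grip_force: 40.0
```

The drawer goes back past its starting point and total travel is 0.18 m, so it was ajar at the start and 0.438 is the real stop. I'll pull it out again.

```bash
python3 -m jog '[[0,-0.5,0,0,0,0],[0,-1.3,0,0,0,0],[0,-2.3,0,0,0,0],[0,-3.4,0,0,0,0],[0,-4.6,0,0,0,0],[0,-5.8,0,0,0,0],[0,-7,0,0,0,0],[0,-8.2,0,0,0,0]]'| egrep 'ee|force'; python3 -m jog '[[0,-1.2,0,0,0,0],[0,-2.4,0,0,0,0],[0,-3.6,0,0,0,0],[0,-4.8,0,0,0,0],[0,-6,0,0,0,0],[0,-7.2,0,0,0,0],[0,-8.2,0,0,0,0],[0,-8.8,0,0,0,0]]'| egrep 'ee|force'; python3 -m jog '[[0,-0.3,0,0,0,0],[0,-0.6,0,0,0,0],[0,-0.9,0,0,0,0],[0,-1.2,0,0,0,0],[0,-1.25,0,0,0,0],[0,-1.25,0,0,0,0]]'| egrep 'ee|force'
```

```text
ee_pos: [0.536, 0.0281, 0.2586]
eef_rot: [3.139, -0.0, 1.537]
force: [3.2, 1.6, 7.0]
grip_force: 40.0
ee_pos: [0.4479, 0.031, 0.2586]
eef_rot: [3.139, -0.0, 1.537]
force: [1.4, 0.4, 6.4]
grip_force: 40.0
ee_pos: [0.4368, 0.0313, 0.2586]
eef_rot: [3.135, -0.0, 1.537]
force: [15.6, 0.9, -4.5]
grip_force: 40.0
```

```bash
python3 -m jog '[[0,0,0,0,0,0],[0,0,0,0,0,0],[0,0,0,0,0,0]]' 36|grep force; python3 -m jog '[[0,0,-2,0,0,0],[0,0,-5,0,0,0],[0,0,-9,0,0,0],[0,0,-12,0,0,0],[0,0,-12,0,0,0]]'|grep force; python3 -c "
from h import *
snap('scene','s5')
i=cv2.imread('pics/s5.png')[70:190,150:310]; cv2.imwrite('pics/s5c.png',cv2.resize(i,(800,600),interpolation=cv2.INTER_CUBIC))
row([.573,-.066,.2],.06)"
```

```text
force: [0.1, 0.2, -0.1]
grip_force: 0.0
force: [0.4, -0.2, -1.2]
grip_force: 0.0
row [-9.27 14.06 -0.11] [ 0.0023 -0.0022  1.4768] grasp now [0.4362 0.0314 0.1985] yaw 1.5368341919618516
```

View pics/s5c.png

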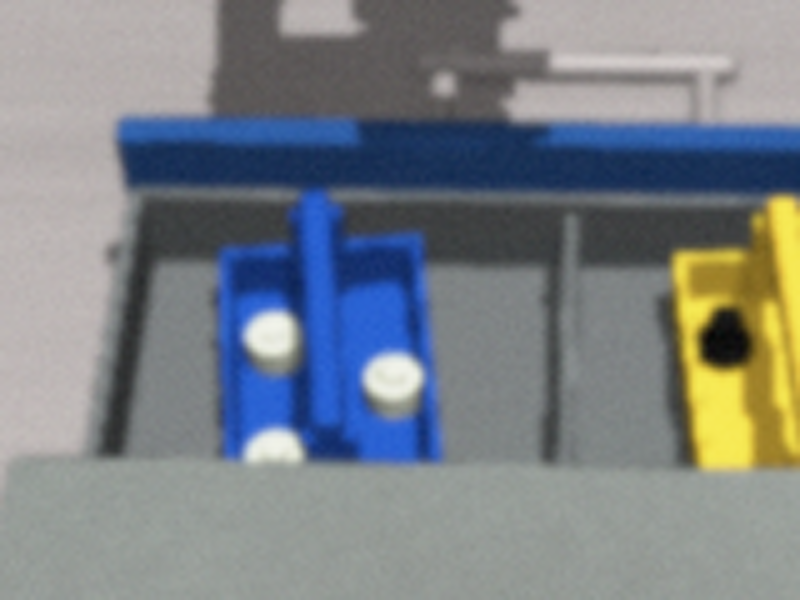

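The crop shows the three rollers in the blue caddy at (272,335), (393,378) and (273,445). The bar runs from (314,192) to (327,425).

```bash
python3 -c "
from h import *
f=lambda u,v,z:atz('s5',150+u/5,70+v/5,z)
a=f(314,194,.08);b=f(327,427,.08);print(a,b,(a+b)/2,np.arctan2(b[1]-a[1],b[0]-a[0]))
a=f(222,247,.048);b=f(424,236,.048);print(a,b,np.arctan2(a[0]-b[0],b[1]-a[1]))"
python3 -m jog '[[-1.2,1.8,0,0,0,0.14],[-2.4,3.6,0,0,0,0.28],[-3.6,5.4,0,0,0,0.42],[-4.8,7.2,0,0,0,0.56],[-6,9,0,0,0,0.7],[-7.2,10.8,0,0,0,0.84],[-8.4,12.6,0,0,0,0.98],[-9.3,14,0,0,0,1.12]]' 50 | grep rot
python3 -m jog '[[0,0,0,0,0,0.14],[0,0,0,0,0,0.28],[0,0,0,0,0,0.34],[0,0,0,0,0,0.34]]'
python3 -c "
from h import *
i=snap('wrist','w5')['img'];row([.573,-.066,.075],.06)
print(proj('w5',[.573,-.066,.08]))"
```

```text
[ 0.51072299 -0.07125176  0.08      ] [ 0.62496061 -0.06114044  0.08      ] [ 0.5678418 -0.0661961  0.08     ] 0.08828126215486012
[ 0.50790004 -0.11046734  0.048     ] [ 0.50301733 -0.03073689  0.048     ] 0.061163823068798036
eef_rot: [-3.14, 0.002, 0.411]
time_s: 15.65
ee_pos: [0.5724, -0.0664, 0.376]
eef_rot: [-3.141, 0.002, 0.076]
force: [0.0, 0.5, 0.1]
grip_width: 0.0471
grip_force: 0.0
row [ 0.08 -0.02 12.09] [-0.0005  0.002   0.0183] grasp now [ 0.5721 -0.0663  0.1959] yaw 0.07834846685836427
[255.6201043 188.960891 ]
```

View pics/w5.png

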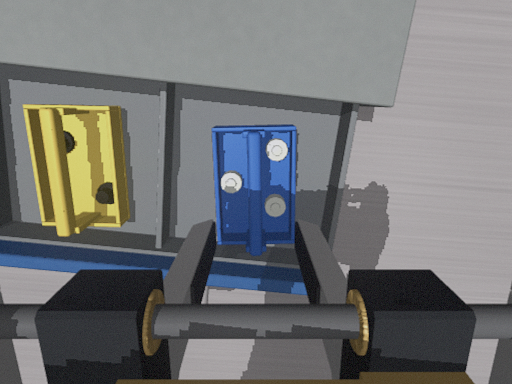

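The wrist view shows the blue bar running vertically from (254.5,131) to (256.5,253), centred under the fingers and aligned. All three rollers are inside, at (277,150), (231,183) and (275,205).

```bash
python3 -c "
from h import *
a=atz('w5',256.3,253,.08);b=atz('w5',254.5,131,.08);m=(a+b)/2;y=np.arctan2(b[1]-a[1],b[0]-a[0]);print(a,b,m,y)
row([m[0],m[1],.071],y)"
```

```text
[ 0.51090514 -0.071407    0.08      ] [ 0.62360947 -0.06116436  0.08      ] [ 0.56725731 -0.06628568  0.08      ] 0.09063163532524957
row [-0.49 -0.04 12.49] [-0.0005  0.002  -0.0123] grasp now [ 0.5721 -0.0663  0.1959] yaw 0.07834846685836427
```

```bash
python3 -m jog '[[-0.2,0,3,0,0.002,-0.012],[-0.5,0,6,0,0.002,-0.012],[-0.5,0,9,0,0.002,-0.012],[-0.5,0,11.5,0,0.002,-0.012],[-0.5,0,12.5,0,0.002,-0.012],[-0.5,0,12.5,0,0.002,-0.012]]'; python3 -m jog '[[0,0,0,0,0,0],[0,0,0,0,0,0],[0,0,0,0,0,0],[0,0,0,0,0,0],[0,0,0,0,0,0],[0,0,0,0,0,0]]' 0 40;python3 -c "
from h import *
row([.5673,-.0663,.071],.0906)"
```

```text
time_s: 16.3
ee_pos: [0.5673, -0.0667, 0.2514]
eef_rot: [-3.141, 0.001, 0.09]
force: [-0.3, 0.1, 0.2]
grip_width: 0.0468
grip_force: 0.0
time_s: 16.9
ee_pos: [0.5676, -0.0667, 0.2531]
eef_rot: [3.141, -0.002, 0.089]
force: [-1.4, 1.0, 4.3]
grip_width: 0.012
grip_force: 40.0
row [-0.03 -0.04  0.17] [ 0.0001 -0.0025 -0.0017] grasp now [ 0.568  -0.0667  0.0727] yaw 0.08888506270152607
```

```bash
python3 -m jog '[[0,0,-0.2,0,0,0],[0,0,-0.6,0,0,0],[0,0,-1.2,0,0,0],[0,0,-2,0,0,0],[0,0,-3,0,0,0],[0,0,-4,0,0,0],[0,0,-5,0,0,0],[0,0,-6,0,0,0]]'; python3 -m jog '[[0,0,-1,0,0,0],[0,0,-2,0,0,0],[0,0,-3,0,0,0],[0,0,-4,0,0,0],[0,0,-5,0,0,0],[0,0,-6,0,0,0],[0,0,-7,0,0,0],[0,0,-8,0,0,0]]';python3 -m jog '[[0,0,-1,0,0,0],[0,0,-2,0,0,0],[0,0,-3,0,0,0],[0,0,-4,0,0,0],[0,0,-5,0,0,0],[0,0,-6,0,0,0],[0,0,-6.6,0,0,0],[0,0,-7,0,0,0]]'; python3 -c "
from h import *
a=snap('scene','s6')['img'];b=snap('side','d6')['img'];c=snap('wrist','w6')['img']
z=np.zeros((300,400,3),np.uint8);r=lambda i:cv2.resize(i,(400,300))
cv2.imwrite('pics/m6.png',np.vstack([np.hstack([r(a),r(b)]),np.hstack([r(c),r(b[20:212,200:456])])]))
row([.5673,-.0663,.282],.0906)"
```

```text
time_s: 17.7
ee_pos: [0.5674, -0.0667, 0.3137]
eef_rot: [3.141, -0.002, 0.089]
force: [0.1, 0.2, -2.9]
grip_width: 0.0115
grip_force: 40.0
time_s: 18.5
ee_pos: [0.5672, -0.0667, 0.3935]
eef_rot: [3.142, -0.002, 0.089]
force: [0.6, -0.2, -2.5]
grip_width: 0.011
grip_force: 40.0
time_s: 19.3
ee_pos: [0.5671, -0.0667, 0.4632]
eef_rot: [3.141, -0.002, 0.089]
force: [-1.0, -0.5, -3.5]
grip_width: 0.0117
grip_force: 40.0
row [ 0.02 -0.04  0.02] [-0.     -0.0019 -0.0018] grasp now [ 0.5675 -0.0667  0.2822] yaw 0.08880202627938405
```

View pics/m6.png

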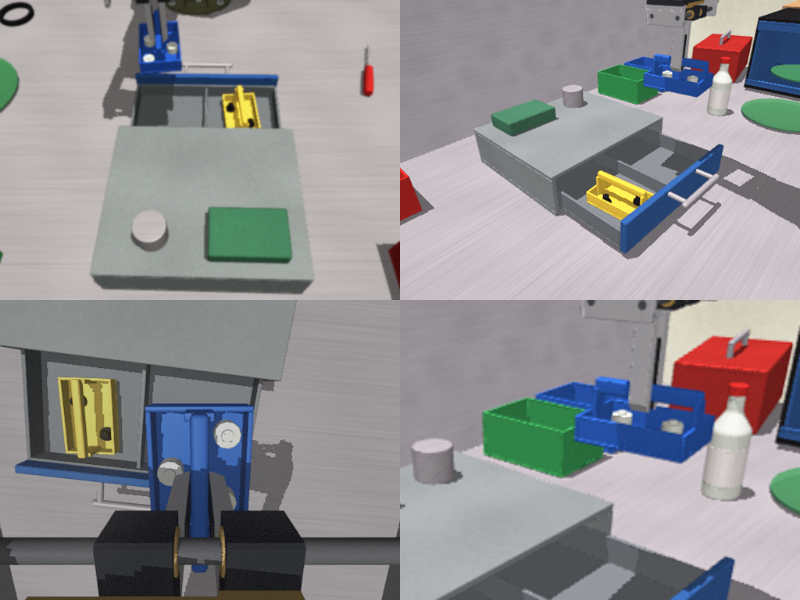

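The montage shows the blue caddy in the air with its rollers in it. The yellow caddy stands in the drawer with both couplers, and the drawer is fully out. I'll hold for over two seconds and check the level numerically.

```bash
for i in 1 2 3; do python3 -m jog '[[0,0,0,0,0,0],[0,0,0,0,0,0],[0,0,0,0,0,0],[0,0,0,0,0,0],[0,0,0,0,0,0],[0,0,0,0,0,0],[0,0,0,0,0,0],[0,0,0,0,0,0]]' |egrep 'ee|wid|force'; done; python3 -c "
from h import *
a=snap('side','d7');i=a['img'].copy();c=snap('wrist','w7')['img'].copy()
g=np.array([.5675,-.0667,.2822]);R=Ro.from_euler('z',.089)
for P in [(x,y,z) for x in(-.06,.06) for y in (-.04,.04) for z in (-.052,-.024)]+[(-.058,0,.008),(.058,0,.008)]:
  for f,im in(('d7',i),('w7',c)):
    u=proj(f,g+R.apply(P)); cv2.circle(im,tuple(int(round(k*8)) for k in u),8,(0,0,255),-1,cv2.LINE_AA,3)
r=lambda i:cv2.resize(i,(400,600),interpolation=cv2.INTER_CUBIC)
cv2.imwrite('pics/m7.png',np.hstack([cv2.resize(i[40:140,290:423],(400,300),interpolation=2),cv2.resize(c[100:384,150:400],(400,300))]))"
```

```text
ee_pos: [0.5671, -0.0668, 0.4626]
eef_rot: [3.142, -0.002, 0.089]
force: [-1.3, -0.3, -3.7]
grip_width: 0.0119
grip_force: 40.0
ee_pos: [0.5671, -0.0668, 0.4627]
eef_rot: [3.142, -0.002, 0.089]
force: [0.4, -1.3, -3.0]
grip_width: 0.0119
grip_force: 40.0
ee_pos: [0.5671, -0.0667, 0.4626]
eef_rot: [-3.142, -0.002, 0.089]
force: [-0.1, 1.1, -2.5]
grip_width: 0.0115
grip_force: 40.0
```

View pics/m7.png

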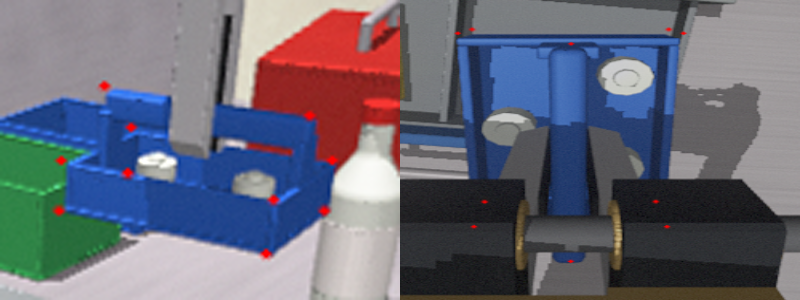

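The projected level model matches the caddy within about 2 px, and all three rollers are in it. I'm handing in.

```bash
python3 -c "
from station import ctrl
print(ctrl.hand_in())"
```

```text
the job is handed in; nothing more can be done
None
```

I pulled the drawer out to its stop and handed in while holding the blue caddy level, about 13 cm above the cabinet top, after a hold of over two seconds. Its three rollers were still in it, and the yellow caddy stood in the drawer with both couplers.

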